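Roll the press roller over the sweet mould's bars and stop it on the red line

TASK

Roll the wooden roller along the mould board, bearing down on it from above as it passes so that it pushes both brass press bars fully home, and leave it standing still with its middle over the red line and square to the board. Roll it by hand pressure only: do not lift it or run your fingers on the board or bars, bear down firmly but never with more than about 25 N, and leave the cups and the bowl alone.

Things in the scene. Friction and masses are not known exactly. Their poses are not given: they have to be found in the camera images.
- board: Fixed brown wooden mould board, 360 (its x) by 240 (its y) by 22 mm thick, lying flat on the table. Origin: centre of its underside. The roller is rolled along the board's +x axis; the bars and the red line lie across it, along its y axis. z is up.
- slot1 (a point): Middle of the first brass press bar, at the level of the board's top face (fixed to the board, does not sink with the bar). The bar is a 20 mm thick round brass rod, 190 mm long (board y), sunk in the board with only its crown showing.
- slot2 (a point): The same for the second press bar, 42 mm further along board +x.
- bar1 (a joint): How far the first bar has been pushed down, m: at 0 its top is 4.2 mm proud of the board, at 0.004 fully home (0.2 mm proud). Starts at 0 to 0.001. A stiff push fit: it yields only above about 8 N of downward force, more than the roller's own weight, and stays where it is pushed.
- bar2 (a joint): The same for the second bar.
- mark: Flat red strip across the board, 6 mm wide (board x), 230 mm long, with a 4 mm high red tab at each end, 112 mm from its middle; it lies 50 to 75 mm from the board's middle towards board +x. Origin: its middle, on the board's top face; its y axis runs along the strip. The roller passes over the strip, between the tabs.
- roller: Loose beech roller, 90 mm in diameter, 160 mm long, 0.32 to 0.5 kg, two blue bands, lying across the board's top. Its y axis runs along the cylinder; x and z turn as it rolls. Origin: mid-length, but up to 3 mm off the true axis, so feel for its top. Starts 65 to 90 mm from board middle towards board -x. Let go, it soon stops. A fingertip pressed on top rolls it, its centre moving half as far.
- goblet_big: Loose brass footed cup, 98 mm high, 80 mm across; a bystander on the table beyond the board. Origin: centre of its foot.
- goblet_small: Loose brass footed cup, 68 mm high, 56 mm across; a bystander beyond the board. Origin: centre of its foot.
- bowl: Loose black bowl, 100 mm across and 50 mm high; a bystander past the board's +x end. Origin: centre of its foot.
Mind the look-alikes: they are no part of the job. There is more than one size of the roller; the job needs the middle-sized.

How it is judged:
By the outcome, as a careful person would: the job done as asked, in the order asked, and still so for the second after the job is handed in, with the robot touching nothing.
It also fails if it takes over 72 s, if anything falls off the work surface, if the arm or the gripper's body presses on something with over 40 N, if the wrist force passes 120 N, or if a joint passes its speed limit or range.

ROBOT

A 6-joint arm with a two-finger parallel gripper is mounted at the origin on the work surface. World frame = base frame: x ahead of the robot, y to its left, z up, the work surface at z = 0. Lengths are in m, angles in rad, forces in N, time in s.
With the tool pointing down it reaches from about 0.3 to 0.875 m from the base axis. Payload 6.4 kg.
Tool frame: the origin (TCP) lies between the finger pads; the fingertips stand 25 mm ahead of it and the grasp point (between the pads) lies 6 mm ahead of it; z points along the fingers, y is the line along which they close (so a half turn about z gives the same grasp; the last joint's range is limited). The gripper opens to 85 mm and grips with 20 to 120 N. Pads are 22 mm wide; open, the fingers measure 114 mm over their backs; the gripper's body (76 mm by 85 mm) begins 54 mm behind the grasp point. The pads swing forward as they close: fully open they stand 13 mm farther back than shut.
Start: joints at [0.913, 0.181, 1.607, -0, 1.354, -0.206], TCP at [0.251, 0.517, 0.256] pointing down, gripper open.
Joint ranges: [-2.99, 2.99], [-0.89, 2.07], [0.3, 2.58], [-1.14, 4.28], [0, 2.63], [-3.12, 3.12]. Speed limits (rad/s): [2.57, 2.57, 3.01, 3.14, 3.14, 3.14].

INTERFACE

Orientations are given as a unit quaternion [w, x, y, z].
In Python, from bench import ctrl gives the robot as it stands.
- The arm moves only by the tool servo_tool, never from a script. Its argument "series" is text: rows parted by semicolons, each of 7 numbers parted by spaces: the gripper command: -1 is fully open, 1 is shut, values between are in proportion, then the shift along the tool's x, y, z in m, then the turn, a rotation vector about the tool's x, y, z in degrees. A call has 1 to 12 rows; each row is the pose to reach, as a shift and turn from the pose commanded when the call began, along the tool's axes at that moment; what a row does not reach only later rows make up. A row lasts 1/12 s, in which the tool goes at most 41.7 mm and 7.16 degrees, less where a joint would pass 70% of its speed; a pose out of reach is approached as far as the arm can. A call with a gripper value outside its range is refused whole. The fingers move at their own pace and stop on an object; the grip force is fixed at half the most. Time passes only in rows, so rows that repeat a pose let the fingers close. It gives the time, the measured TCP pose, the force, the opening and the grip force at its end, in the units of the state.
- ctrl.get_obs(): the state, without advancing time (a new reading comes with each control period).
- ctrl.camera(name): name is "scene" or "side" or "wrist"; returns a dict with "img" (384x512x3 uint8, red, green, blue), "z_map" (384x512 float32, m along the optical axis (not along the pixel's ray), 0 where there is no reading), "fovy" (degrees; the focal length in pixels is half the picture's height over the tangent of half this angle, whatever the lens; pixels are square), "cx", "cy" (the principal point, pixels), "extrinsics" (4x4, takes a point from camera to world coordinates); the wrist camera has in their place "T_tool_cam" (4x4, takes a point from camera to tool coordinates, whose origin is the TCP and whose axes are the flange's). Camera axes: x right, y down, z forward; pixel columns grow to the right and rows downward; lengths in m; the calibration is good to about 2 mm. A picture is of the moment at which its call begins: read the wrist's pose just before it.
- ctrl.hand_in(): hands the job in; it is judged then, once.
The state is a dict: "time_s": time; "q": joint angles; "dq": joint speeds; "joint_efforts": joint torques, N m; "eef_pos": TCP position; "eef_rot": TCP orientation; "wrist_force": force on the tool from outside, world axes, zero at the start; "torque": the same for the moment, N m; "opening": opening from 0.0 (shut) to 1.0 (fully open); "grasp_force": force on a finger pad.
Only numpy, scipy, OpenCV 4.12 (cv2) and the standard library are available. Lean on these libraries where they do the work, as an engineer would, in place of code of your own. Each camera call takes 0.05 s, during which the arm holds its last target. There are 200 camera calls.

## Working session

There is one attempt and no reset: what is moved stays moved. The work goes in short steps, Python scripts to look and compute and a tool call to move; the robot and the scene stay as the last step left them, time stands still between calls to the robot, and variables do not carry over. Pictures are saved under pics/ and viewed, at most 10 in all, crops included, and the job is handed in when it is done.

Besides the shell and the picture viewer there is one more tool, called after "Request:" by a JSON object that holds its "api" and its "payload". servo_tool: Moves the arm, as the interface text tells. Its arguments: {"type":"object","properties":{"series":{"type":"string"}},"required":["series"]}

```bash
mkdir -p pics; cat > h.py <<'E'
import numpy as np, cv2
from bench import ctrl
def cam(n):
    o=ctrl.get_obs(); c=ctrl.camera(n)
    if n=="wrist":
        w,x,y,z=o["eef_rot"]
        from scipy.spatial.transform import Rotation as R
        T=np.eye(4);T[:3,:3]=R.from_quat([x,y,z,w]).as_matrix();T[:3,3]=o["eef_pos"]
        c["extrinsics"]=T@c["T_tool_cam"]
    c["f"]=c["img"].shape[0]/2/np.tan(np.radians(c["fovy"])/2)
    return c
def cloud(c):
    v,u=np.mgrid[:384,:512]; z=c["z_map"]
    p=np.stack([(u-c["cx"])/c["f"]*z,(v-c["cy"])/c["f"]*z,z],-1)
    P=p@c["extrinsics"][:3,:3].T+c["extrinsics"][:3,3]; P[z==0]=np.nan
    return P
def ray(c,u,v,h):
    d=c["extrinsics"][:3,:3]@np.array([(u-c["cx"])/c["f"],(v-c["cy"])/c["f"],1]);o=c["extrinsics"][:3,3]
    return o+d*(h-o[2])/d[2]
def save(c,n): cv2.imwrite("pics/"+n,c["img"][:,:,::-1])
E
python3 - <<'E'
from h import *
import pickle
for n in("scene","side"):
    c=cam(n);save(c,n+"0.png");pickle.dump(c,open(n+".pkl","wb"))
    print(n,c["extrinsics"].round(3).tolist(),c["f"])
a=[cv2.imread(f"pics/{n}0.png") for n in("scene","side")]
print(ctrl.get_obs())
E
```

```text
scene [[-0.661, 0.516, -0.544, 1.145], [0.75, 0.457, -0.478, 0.557], [0.002, -0.724, -0.689, 0.842], [0.0, 0.0, 0.0, 1.0]] 430.80639048554275
side [[0.762, -0.46, 0.456, -0.068], [-0.647, -0.561, 0.516, -0.656], [0.019, -0.688, -0.725, 1.006], [0.0, 0.0, 0.0, 1.0]] 460.68750133319327
{'time_s': 0.1, 'q': array([ 9.12702901e-01,  1.81478051e-01,  1.60792422e+00, -2.28440732e-06,
        1.35380043e+00, -2.06291674e-01]), 'dq': array([-1.38839457e-03,  6.74960411e-05, -2.74012926e-03,  3.66128922e-04,
       -1.12690373e-03,  1.48872415e-03]), 'joint_efforts': array([ 1.07562430e-04, -4.45873296e+01, -3.52235556e+01, -2.82247111e-04,
        4.03616054e-03,  5.39298696e-06]), 'eef_pos': array([0.25072688, 0.51693823, 0.25546002]), 'eef_rot': array([-3.36180970e-04,  2.23984127e-01,  9.74592460e-01, -7.31466806e-04]), 'wrist_force': array([-0.03148716,  0.14980414,  0.19702944]), 'torque': array([-0.04056548, -0.0282071 , -0.07990003]), 'grasp_force': 0.0, 'opening': 1.0007474184453138}
```

View pics/scene0.png

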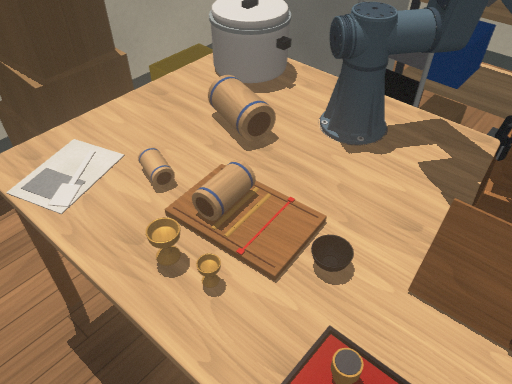

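View pics/side0.png

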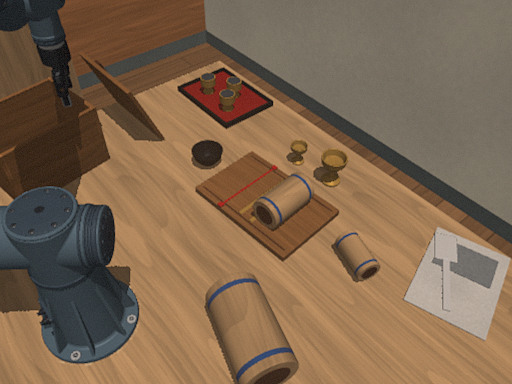

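Candidates for the roller: large (scene 241,108), middle-sized on the board (scene 224,190; side 283,202) and small (scene 157,167). The one lying across the board behind the bars and the red line fits the description. I'll measure it and confirm in a crop.

```bash
cat > meas.py <<'E'
from h import *
import pickle,sys
def fitline(P):
    m=P.mean(0);d=np.linalg.svd(P-m)[2][0];return m,d
def measure(c,guess=None):
    P=cloud(c);im=c["img"].astype(int);hsv=cv2.cvtColor(c["img"],cv2.COLOR_RGB2HSV)
    r={}
    red=((hsv[...,0]<6)|(hsv[...,0]>174))&(hsv[...,1]>170)&(hsv[...,2]>120)
    n,l,s,_=cv2.connectedComponentsWithStats(red.astype(np.uint8))
    k=[i for i in range(1,n) if s[i,4]>8]
    pts=[]
    for v,u in np.argwhere(red):
        q=ray(c,u,v,.022)
        if np.linalg.norm(P[v,u]-q)<.03: pts.append(q)
    r["red"]=np.array(pts)[:,:2]
    return r,P,hsv
if __name__=="__main__":
  for n in("scene","side"):
    c=pickle.load(open(n+".pkl","rb"));r,P,hsv=measure(c)
    Q=r["red"];m,d=fitline(Q);t=(Q-m)@d
    mid=m+d*(t.min()+t.max())/2; 
    if d[1]<0:d=-d
    print(n,"red mid",mid.round(4),"len",np.ptp(t).round(4),"dir",np.degrees(np.arctan2(d[1],d[0])).round(2))
    y=d; x=np.array([d[1],-d[0]])
    # local coords (about mark middle)
    L=np.stack([(P[...,:2]-mid)@x,(P[...,:2]-mid)@y,P[...,2]],-1)
    for sgn in (1,):
        sel=(abs(L[...,0])<.3)&(abs(L[...,1])<.13)&(L[...,2]>.08)&(L[...,2]<.13)
        A=L[sel];print("high pts",len(A),A.min(0).round(3),A.max(0).round(3))
    np.save(n+"_L.npy",L)
    sel=(abs(L[...,0])<.3)&(abs(L[...,1])<.12)&(L[...,2]>.030)&(L[...,2]<.13)
    A=L[sel]
    # cylinder fit: axis near y
    from scipy.optimize import least_squares
    A=A[(np.sign(A[:,0])==np.sign(np.median(A[:,0])))]
    f=lambda p:(np.hypot(A[:,0]-p[0]-p[2]*A[:,1],A[:,2]-p[1])-.045)
    A=A[np.abs(A[:,1])<.07]
    s=least_squares(f,[np.median(A[:,0]),.067,0],loss="soft_l1",f_scale=.002)
    print("cyl x,z,yaw(deg):",s.x[:2].round(4),np.degrees(-s.x[2]).round(2),"res",np.median(abs(s.fun)).round(4))
    A=L[sel];print("y extent",np.percentile(A[:,1],[.5,2,98,99.5]).round(4))
    brd=(abs(L[...,2]-.022)<.004)&(abs(L[...,1])<.13)&(abs(L[...,0])<.35)
    B=L[brd];print("board x",np.percentile(B[:,0],[.3,99.7]).round(3),"y",np.percentile(B[:,1],[.3,99.7]).round(3),"z",np.median(B[:,2]).round(4))
E
python3 meas.py; python3 -c "
import cv2
a=cv2.imread('pics/scene0.png')[130:300,130:370];b=cv2.imread('pics/side0.png')[130:270,180:350]
f=lambda i:cv2.resize(i,(400,300),interpolation=cv2.INTER_CUBIC)
cv2.imwrite('pics/crop.png',cv2.hconcat([f(a),f(b)]))"
```

```text
scene red mid [0.6695 0.2564] len 0.5328 dir 63.35
high pts 505 [-0.3    0.073  0.08 ] [-0.27  0.13  0.13]
cyl x,z,yaw(deg): [-0.1258  0.0682] 1.73 res 0.0048
y extent [-0.1192 -0.1163  0.1178  0.1193]
board x [-0.269  0.16 ] y [-0.13  0.13] z 0.0218
side red mid [0.7027 0.3351] len 0.6996 dir 62.69
high pts 62 [-0.299 -0.022  0.081] [-0.27   0.012  0.13 ]
cyl x,z,yaw(deg): [-0.3126  0.0616] 31.05 res 0.0073
y extent [-0.1186 -0.1161  0.1182  0.1196]
board x [-0.321  0.16 ] y [-0.13  0.13] z 0.0206
```

View pics/crop.png

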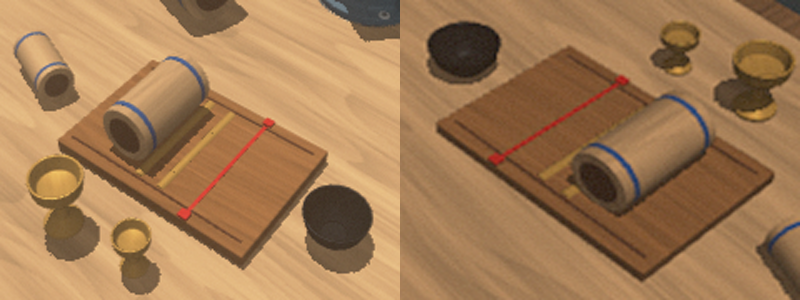

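The crop shows the middle-sized roller (two blue bands) square across the board. Ahead of it are two brass bars, then the red line with end tabs at scene (240,252) and (292,199). The tray's red contaminated the fit, so I'm restricting it to the window around the board.

```bash
python3 - <<'E'
s=open('meas.py').read()
s=s.replace('''    n,l,s,_=''','''    W=np.zeros_like(red); a=(slice(185,265),slice(225,310)) if c["extrinsics"][0,3]>.5 else (slice(155,215),slice(210,290)); W[a]=1; red&=W
    n,l,s,_=''')
open('meas.py','w').write(s)
E
python3 meas.py
```

```text
scene red mid [0.5581 0.089 ] len 0.2388 dir 4.64
high pts 1568 [ 0.092 -0.078  0.08 ] [0.178 0.085 0.115]
cyl x,z,yaw(deg): [0.1391 0.0669] 0.92 res 0.0008
y extent [-0.0761 -0.0718  0.0833  0.0841]
board x [-0.213  0.332] y [-0.117  0.122] z 0.0221
side red mid [0.5606 0.0905] len 0.2369 dir 4.48
high pts 1435 [ 0.103 -0.086  0.08 ] [0.186 0.079 0.115]
cyl x,z,yaw(deg): [0.1406 0.0658] 1.03 res 0.001
y extent [-0.0845 -0.0838  0.0718  0.076 ]
board x [-0.216  0.254] y [-0.123  0.115] z 0.0211
```

Both views agree. The mark's middle is at about (0.559, 0.090) with its direction at 4.6°. The roller lies about 140 mm behind it at (0.570, -0.050), about 1° off square, so rolling is towards world +y. I'll approach with open fingers straddling mid-length: two contact points give yaw control.

Request:
{"api": "servo_tool", "payload": {"series": "-1 -0.3 -0.21 0 0 0 40;-1 -0.3 -0.21 0 0 0 40;-1 -0.3 -0.21 0 0 0 40;-1 -0.3 -0.21 0 0 0 40;-1 -0.3 -0.21 0 0 0 40;-1 -0.3 -0.21 0 0 0 40;-1 -0.3 -0.21 0 0 0 40;-1 -0.3 -0.21 0 0 0 40;-1 -0.3 -0.21 0 0 0 40;-1 -0.3 -0.21 0 0 0 40;-1 -0.3 -0.21 0 0 0 40;-1 -0.3 -0.21 0 0 0 40"}}

```text
time_s: 1.1
eef_pos: [0.4288, 0.1976, 0.256]
eef_rot: [-0.001, 0.544, 0.839, -0.0]
wrist_force: [0.5, 0.5, 0.0]
opening: 1.001
grasp_force: 0.0
```

Request:
{"api": "servo_tool", "payload": {"series": "-1 -0.298 0.023 0.08 0 0 18.6;-1 -0.298 0.023 0.08 0 0 18.6;-1 -0.298 0.023 0.08 0 0 18.6;-1 -0.298 0.023 0.08 0 0 18.6;-1 -0.298 0.023 0.08 0 0 18.6;-1 -0.298 0.023 0.08 0 0 18.6;-1 -0.298 0.023 0.08 0 0 18.6;-1 -0.298 0.023 0.08 0 0 18.6;-1 -0.298 0.023 0.08 0 0 18.6;-1 -0.298 0.023 0.08 0 0 18.6;-1 -0.298 0.023 0.08 0 0 18.6;-1 -0.298 0.023 0.08 0 0 18.6"}}

```text
time_s: 2.1
eef_pos: [0.5717, -0.063, 0.1766]
eef_rot: [-0.0, 0.671, 0.741, 0.0]
wrist_force: [-0.5, 0.8, 0.2]
opening: 1.002
grasp_force: 0.0
```

```bash
cat > look.py <<'E'
from meas import *
from scipy.optimize import least_squares
# mark frame: board +x = b, board y = e ; origin mark middle
MID=np.array([.5594,.0898]);A0=np.radians(4.56+180)
y=np.array([np.cos(A0),np.sin(A0)]);x=np.array([y[1],-y[0]])
def roller(n,g=-.14):
    c=cam(n);P=cloud(c)
    # local red reference of this view
    mid,ang=((.5581,.0890),4.64) if n=="scene" else ((.5606,.0905),4.48)
    a=np.radians(ang+180);yy=np.array([np.cos(a),np.sin(a)]);xx=np.array([yy[1],-yy[0]])
    L=np.stack([(P[...,:2]-mid)@xx,(P[...,:2]-mid)@yy,P[...,2]],-1)
    s=(abs(L[...,0]-g)<.06)&(abs(L[...,1])<.066)&(L[...,2]>.04)&(L[...,2]<.113)
    A=L[s]
    f=lambda p:(np.hypot(A[:,0]-p[0]-p[2]*A[:,1],A[:,2]-p[1])-.045)
    o=least_squares(f,[g,.067,0],loss="soft_l1",f_scale=.0015)
    print(n,"x %.4f z %.4f yaw %.2f deg res %.4f n %d"%(o.x[0],o.x[1],-np.degrees(o.x[2]),np.median(abs(o.fun)),len(A)))
    return c
if __name__=="__main__":
    g=float(sys.argv[1])
    for n in("scene","side"): 
        c=roller(n,g)
        if len(sys.argv)>2: save(c,sys.argv[2]+n+".png")
    o=ctrl.get_obs();print(o["time_s"],o["eef_pos"].round(4),o["eef_rot"].round(4),o["wrist_force"].round(1))
    d=o["eef_pos"][:2]-MID;print("tcp in mark frame",(d@x).round(4),(d@y).round(4))
E
sed -i 's/^if __name__=="__main__":$/&/' look.py; python3 look.py -.14 a_
```

```text
scene x -0.1390 z 0.0667 yaw 0.86 deg res 0.0008 n 1378
side x -0.1407 z 0.0657 yaw 0.87 deg res 0.0010 n 1240
2.2 [ 0.5718 -0.0635  0.1768] [2.000e-04 6.714e-01 7.411e-01 2.000e-04] [ 0.5 -0.   0.6]
tcp in mark frame -0.1538 -0.0002
```

View pics/a_side.png

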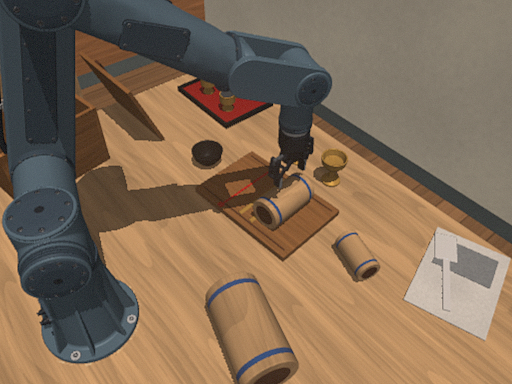

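The gripper stands over the roller (side view about 290,185) and nothing has been disturbed. Now I'll feel down.

Request:
{"api": "servo_tool", "payload": {"series": "-1 0 0 0.02 0 0 0;-1 0 0 0.036 0 0 0;-1 0 0 0.038 0 0 0;-1 0 0 0.04 0 0 0;-1 0 0 0.04 0 0 0"}}

```text
time_s: 2.62
eef_pos: [0.5721, -0.0647, 0.1367]
eef_rot: [0.0, 0.672, 0.741, 0.0]
wrist_force: [0.3, -0.2, 0.8]
opening: 1.004
grasp_force: 0.0
```

Request:
{"api": "servo_tool", "payload": {"series": "-1 0 0 0.003 0 0 0;-1 0 0 0.006 0 0 0;-1 0 0 0.008 0 0 0;-1 0 0 0.01 0 0 0;-1 0 0 0.01 0 0 0"}}

```text
time_s: 3.03
eef_pos: [0.5718, -0.0651, 0.1259]
eef_rot: [-0.0, 0.672, 0.74, -0.0]
wrist_force: [0.5, -0.7, 0.1]
opening: 0.997
grasp_force: 0.0
```

Request:
{"api": "servo_tool", "payload": {"series": "-1 0 0 0.001 0 0 0;-1 0 0 0.002 0 0 0;-1 0 0 0.002 0 0 0"}}

```text
time_s: 3.28
eef_pos: [0.5719, -0.0652, 0.1241]
eef_rot: [-0.0, 0.672, 0.74, -0.0]
wrist_force: [0.7, -0.2, 0.1]
opening: 0.996
grasp_force: 0.0
```

Request:
{"api": "servo_tool", "payload": {"series": "-1 0 0 0.001 0 0 0;-1 0 0 0.001 0 0 0;-1 0 0 0.001 0 0 0"}}

```text
time_s: 3.53
eef_pos: [0.572, -0.0652, 0.1233]
eef_rot: [0.0, 0.672, 0.74, 0.0]
wrist_force: [0.1, 0.5, 0.4]
opening: 1.003
grasp_force: 0.0
```

Request:
{"api": "servo_tool", "payload": {"series": "-1 0 0 0.001 0 0 0;-1 0 0 0.001 0 0 0;-1 0 0 0.001 0 0 0"}}

```text
time_s: 3.78
eef_pos: [0.5722, -0.0655, 0.1229]
eef_rot: [0.0, 0.672, 0.74, -0.0]
wrist_force: [-1.0, -0.9, 4.5]
opening: 1.0
grasp_force: 2.5
```

```bash
python3 - <<'E'
from meas import *
for n,ends in(("scene",[((227.8,234.8),(269.2,194)),((214,226),(257,188))]),):
    c=pickle.load(open(n+".pkl","rb"))
    a=np.radians(4.64+180);y=np.array([np.cos(a),np.sin(a)]);x=np.array([y[1],-y[0]])
    for p,q in ends:
        print([(float((ray(c,*k,.025)[:2]-(.5581,.0890))@x).__round__(4),float((ray(c,*k,.025)[:2]-(.5581,.0890))@y).__round__(4)) for k in(p,q)])
E
```

```text
[(-0.0549, -0.0922), (-0.0573, 0.0907)]
[(-0.1018, -0.0904), (-0.0986, 0.0901)]
```

Bars lie at about -99 and -57 mm from the mark. I'm pressing about 12 N and starting stroke 1, with a slight turn to square the roller.

Request:
{"api": "servo_tool", "payload": {"series": "-1 0 0 0.001 0 0 0;-1 0 0 0.0015 0 0 0;-1 0.003 0 0.0015 0 0 0.1;-1 0.007 0 0.0013 0 0 0.3;-1 0.011 0 0.0012 0 0 0.5;-1 0.015 0 0.0012 0 0 0.7;-1 0.018 0 0.0012 0 0 0.9;-1 0.02 0 0.0012 0 0 1;-1 0.02 0 0.0012 0 0 1"}}

```text
time_s: 4.53
eef_pos: [0.5708, -0.0455, 0.1236]
eef_rot: [0.001, 0.678, 0.735, -0.0]
wrist_force: [-5.7, -1.3, 18.3]
opening: 0.998
grasp_force: 8.8
```

```bash
python3 look.py -.13
```

```text
scene x -0.1288 z 0.0668 yaw 0.50 deg res 0.0009 n 1300
side x -0.1306 z 0.0657 yaw 0.49 deg res 0.0011 n 1085
4.6333 [ 0.5708 -0.0457  0.1236] [ 1.000e-03  6.782e-01  7.349e-01 -1.000e-04] [-5.9 -0.4 18.2]
tcp in mark frame -0.1359 -0.0006
```

Request:
{"api": "servo_tool", "payload": {"series": "-1 0.002 -0.0003 0 0 0 0;-1 0.005 -0.0006 0 0 0 0.2;-1 0.008 -0.0006 0 0 0 0.3;-1 0.011 -0.0006 0 0 0 0.4;-1 0.014 -0.0006 0 0 0 0.5;-1 0.017 -0.0006 0 0 0 0.6;-1 0.019 -0.0006 0 0 0 0.7;-1 0.021 -0.0006 0 0 0 0.8;-1 0.022 -0.0006 0 0 0 0.8"}}

```text
time_s: 5.38
eef_pos: [0.5689, -0.024, 0.1237]
eef_rot: [0.002, 0.683, 0.73, 0.0]
wrist_force: [-3.8, -0.7, 15.9]
opening: 1.001
grasp_force: 8.1
```

```bash
python3 look.py -.12
```

```text
scene x -0.1178 z 0.0669 yaw 0.17 deg res 0.0009 n 1260
side x -0.1195 z 0.0657 yaw 0.21 deg res 0.0011 n 1157
5.4833 [ 0.5689 -0.024   0.1237] [1.600e-03 6.834e-01 7.300e-01 2.000e-04] [-3.7 -1.3 16.1]
tcp in mark frame -0.1142 -0.0004
```

Request:
{"api": "servo_tool", "payload": {"series": "-1 0.002 -0.0002 0 0 0 0;-1 0.004 -0.0004 0 0 0 0;-1 0.006 -0.0005 0 0 0 0;-1 0.008 -0.0006 0 0 0 0;-1 0.01 -0.0006 0 0 0 0;-1 0.012 -0.0006 0 0 0 0.1;-1 0.013 -0.0006 0 0 0 0.2;-1 0.014 -0.0006 0 0 0 0.2"}}

```text
time_s: 6.15
eef_pos: [0.5677, -0.0098, 0.1233]
eef_rot: [0.002, 0.685, 0.729, 0.001]
wrist_force: [-2.1, -0.3, 11.8]
opening: 1.001
grasp_force: 6.0
```

```bash
python3 look.py -.11
```

```text
scene x -0.1108 z 0.0669 yaw 0.07 deg res 0.0008 n 1225
side x -0.1124 z 0.0656 yaw 0.13 deg res 0.0011 n 1177
6.25 [ 0.5677 -0.0097  0.1233] [0.0017 0.6847 0.7288 0.0008] [-1.5  0.5 12.1]
tcp in mark frame -0.0998 -0.0004
```

Bar 1 is going down with no climbing. Re-gripping for the next stroke.

Request:
{"api": "servo_tool", "payload": {"series": "-1 0 0 -0.003 0 0 0;-1 0 0 -0.007 0 0 0;-1 -0.014 0 -0.007 0 0 -0.5;-1 -0.028 0 -0.007 0 0 -1;-1 -0.028 0 -0.007 0 0 -1;-1 -0.028 0 -0.004 0 0 -1;-1 -0.028 0 -0.0025 0 0 -1;-1 -0.028 0 -0.0015 0 0 -1;-1 -0.028 0 -0.0005 0 0 -1;-1 -0.028 0 0 0 0 -1;-1 -0.028 0 0 0 0 -1"}}

```text
time_s: 7.17
eef_pos: [0.568, -0.0373, 0.1229]
eef_rot: [0.0, 0.678, 0.735, -0.001]
wrist_force: [-7.4, -2.9, 15.4]
opening: 0.999
grasp_force: 7.7
```

```bash
python3 look.py -.11
```

```text
scene x -0.1121 z 0.0668 yaw 0.10 deg res 0.0008 n 1353
side x -0.1137 z 0.0656 yaw -0.03 deg res 0.0011 n 998
7.2667 [ 0.5679 -0.0373  0.1228] [ 3.000e-04  6.785e-01  7.346e-01 -5.000e-04] [-6.8 -2.1 14.5]
tcp in mark frame -0.1274 0.0016
```

Request:
{"api": "servo_tool", "payload": {"series": "-1 0.002 -0.0003 0.0003 0 0 0;-1 0.005 -0.0006 0.0003 0 0 0;-1 0.008 -0.0008 0.0003 0 0 0;-1 0.011 -0.0008 0.0003 0 0 0;-1 0.014 -0.0008 0.0003 0 0 0;-1 0.017 -0.0008 0.0003 0 0 0;-1 0.02 -0.0008 0.0003 0 0 0;-1 0.023 -0.0008 0.0003 0 0 0;-1 0.025 -0.0008 0.0003 0 0 0;-1 0.027 -0.0008 0.0003 0 0 0;-1 0.027 -0.0008 0.0003 0 0 0"}}

```text
time_s: 8.18
eef_pos: [0.5656, -0.0098, 0.1236]
eef_rot: [0.001, 0.678, 0.735, 0.0]
wrist_force: [-7.4, -0.1, 20.7]
opening: 1.0
grasp_force: 10.7
```

```bash
python3 look.py -.1
```

```text
scene x -0.0982 z 0.0666 yaw 0.04 deg res 0.0008 n 1309
side x -0.1001 z 0.0656 yaw 0.20 deg res 0.0011 n 1113
8.2833 [ 0.5656 -0.01    0.1236] [7.000e-04 6.784e-01 7.347e-01 1.000e-04] [-8.6  0.2 21.6]
tcp in mark frame -0.1 0.0018
```

Request:
{"api": "servo_tool", "payload": {"series": "-1 0.002 -0.0005 -0.0002 0 0 0;-1 0.005 -0.001 -0.0003 0 0 0;-1 0.008 -0.0013 -0.0003 0 0 0;-1 0.011 -0.0015 -0.0003 0 0 0;-1 0.014 -0.0015 -0.0002 0 0 0;-1 0.017 -0.0015 -0.0001 0 0 0;-1 0.02 -0.0015 0.0 0 0 0;-1 0.022 -0.0015 0.0001 0 0 0;-1 0.024 -0.0015 0.0002 0 0 0;-1 0.025 -0.0015 0.0003 0 0 0"}}

```text
time_s: 9.12
eef_pos: [0.5634, 0.015, 0.1232]
eef_rot: [0.002, 0.678, 0.735, 0.001]
wrist_force: [-1.8, 0.2, 15.5]
opening: 0.998
grasp_force: 8.0
```

```bash
python3 look.py -.088
```

```text
scene x -0.0858 z 0.0667 yaw 0.14 deg res 0.0008 n 1218
side x -0.0873 z 0.0656 yaw 0.08 deg res 0.0011 n 1167
9.2167 [0.5633 0.015  0.1232] [0.0018 0.6783 0.7347 0.0013] [-1.7  0.4 16. ]
tcp in mark frame -0.0748 0.002
```

Request:
{"api": "servo_tool", "payload": {"series": "-1 0 0 -0.003 0 0 0;-1 0 0 -0.007 0 0 0;-1 -0.013 0 -0.007 0 0 0;-1 -0.026 0 -0.007 0 0 0;-1 -0.026 0 -0.007 0 0 0;-1 -0.026 0 -0.004 0 0 0;-1 -0.026 0 -0.0025 0 0 0;-1 -0.026 0 -0.0015 0 0 0;-1 -0.026 0 -0.0008 0 0 0;-1 -0.026 0 -0.0005 0 0 0;-1 -0.026 0 -0.0005 0 0 0"}}

```text
time_s: 10.13
eef_pos: [0.5637, -0.0122, 0.1226]
eef_rot: [0.0, 0.679, 0.734, -0.0]
wrist_force: [-6.6, -2.4, 14.8]
opening: 0.999
grasp_force: 7.8
```

Request:
{"api": "servo_tool", "payload": {"series": "-1 0.002 -0.0003 0.0003 0 0 0;-1 0.005 -0.0006 0.0003 0 0 0;-1 0.008 -0.0008 0.0003 0 0 0;-1 0.011 -0.001 0.0003 0 0 0;-1 0.014 -0.001 0.0003 0 0 0;-1 0.017 -0.001 0.0002 0 0 0;-1 0.02 -0.001 0.0001 0 0 0;-1 0.023 -0.001 0.0001 0 0 0;-1 0.026 -0.001 0.0001 0 0 0;-1 0.028 -0.001 0.0001 0 0 0;-1 0.028 -0.001 0.0001 0 0 0"}}

```text
time_s: 11.05
eef_pos: [0.5612, 0.0161, 0.1236]
eef_rot: [0.001, 0.679, 0.734, 0.0]
wrist_force: [-7.1, -1.6, 21.6]
opening: 1.002
grasp_force: 10.5
```

```bash
python3 look.py -.074
```

```text
scene x -0.0714 z 0.0668 yaw 0.13 deg res 0.0008 n 1314
side x -0.0732 z 0.0657 yaw 0.27 deg res 0.0011 n 1105
11.15 [0.5612 0.016  0.1236] [9.000e-04 6.787e-01 7.344e-01 2.000e-04] [-7.1 -0.2 20.6]
tcp in mark frame -0.0737 0.004
```

Request:
{"api": "servo_tool", "payload": {"series": "-1 0.002 -0.0003 -0.0001 0 0 0;-1 0.005 -0.0006 -0.0002 0 0 0.1;-1 0.008 -0.0008 -0.0002 0 0 0.1;-1 0.011 -0.001 -0.0002 0 0 0.2;-1 0.014 -0.001 -0.0001 0 0 0.2;-1 0.017 -0.001 0 0 0 0.3;-1 0.02 -0.001 0.0001 0 0 0.3;-1 0.023 -0.001 0.0002 0 0 0.4;-1 0.025 -0.001 0.0003 0 0 0.4;-1 0.026 -0.001 0.0004 0 0 0.4"}}

```text
time_s: 11.98
eef_pos: [0.559, 0.0423, 0.1232]
eef_rot: [0.002, 0.681, 0.732, 0.001]
wrist_force: [-3.8, 0.6, 18.1]
opening: 0.999
grasp_force: 9.1
```

```bash
python3 look.py -.06 b_; python3 -c "
import cv2
a=cv2.imread('pics/b_scene.png')[130:300,130:370];b=cv2.imread('pics/b_side.png')[130:270,180:350]
f=lambda i:cv2.resize(i,(400,300),interpolation=cv2.INTER_CUBIC)
cv2.imwrite('pics/bcrop.png',cv2.hconcat([f(a),f(b)]))"
```

```text
scene x -0.0583 z 0.0668 yaw -0.06 deg res 0.0008 n 1218
side x -0.0598 z 0.0657 yaw 0.13 deg res 0.0011 n 1145
12.0833 [0.559  0.0424 0.1232] [0.0015 0.6809 0.7324 0.0012] [-2.8  1.2 17.5]
tcp in mark frame -0.0472 0.0042
```

View pics/bcrop.png

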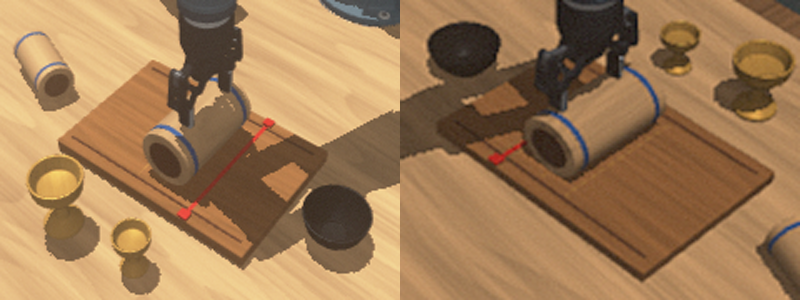

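The crop shows the roller over bar 2 (scene crop 200,130), bar 1 no longer visibly proud, and the cups and bowl in place. I'll check the lateral extent.

```bash
cat >> look.py <<'E'
def lateral(img,n,g):
    pass
E
python3 - <<'E'
import re
s=open('look.py').read()
s=s[:s.index("def lateral")]
s=s.replace("    return c\n","""    E=L[(abs(L[...,0]-o.x[0])<.05)&(abs(L[...,1])<.11)&(abs(np.hypot(L[...,0]-o.x[0],L[...,2]-o.x[1])-.045)<.004)&(L[...,2]>.04)]
    print("   y ends",np.percentile(E[:,1],[0,1,3,97,99,100]).round(4))
    return c
""")
open('look.py','w').write(s)
E
python3 look.py -.06
```

```text
scene x -0.0582 z 0.0669 yaw -0.07 deg res 0.0008 n 1225
   y ends [-0.0848 -0.0825 -0.0811  0.0693  0.0738  0.078 ]
side x -0.0599 z 0.0657 yaw -0.05 deg res 0.0011 n 1151
   y ends [-0.0779 -0.0748 -0.0707  0.081   0.0826  0.0845]
12.1833 [0.5591 0.0423 0.1233] [0.0016 0.6809 0.7324 0.0011] [-3.6  1.6 17.2]
tcp in mark frame -0.0474 0.0041
```

Request:
{"api": "servo_tool", "payload": {"series": "-1 0 0 -0.003 0 0 0;-1 0 0 -0.007 0 0 0;-1 -0.015 0.002 -0.007 0 0 -0.2;-1 -0.029 0.004 -0.007 0 0 -0.4;-1 -0.029 0.004 -0.007 0 0 -0.4;-1 -0.029 0.004 -0.004 0 0 -0.4;-1 -0.029 0.004 -0.0025 0 0 -0.4;-1 -0.029 0.004 -0.0015 0 0 -0.4;-1 -0.029 0.004 -0.0008 0 0 -0.4;-1 -0.029 0.004 -0.0004 0 0 -0.4;-1 -0.029 0.004 -0.0004 0 0 -0.4"}}

```text
time_s: 13.1
eef_pos: [0.5633, 0.0138, 0.1207]
eef_rot: [-0.0, 0.679, 0.735, -0.0]
wrist_force: [0.5, 0.3, 0.1]
opening: 1.002
grasp_force: 0.0
```

Request:
{"api": "servo_tool", "payload": {"series": "-1 0.002 -0.0003 0.0003 0 0 0;-1 0.005 -0.0006 0.0003 0 0 0;-1 0.007 -0.0008 0.0003 0 0 0;-1 0.009 -0.001 0.0003 0 0 0;-1 0.011 -0.001 0.0003 0 0 0;-1 0.013 -0.001 0.0003 0 0 0;-1 0.015 -0.001 0.0002 0 0 0;-1 0.018 -0.001 0.0001 0 0 0;-1 0.021 -0.001 0.0001 0 0 0;-1 0.024 -0.001 0.0001 0 0 0;-1 0.027 -0.001 0.0001 0 0 0;-1 0.028 -0.001 0.0001 0 0 0"}}

```text
time_s: 14.1
eef_pos: [0.5606, 0.0412, 0.1229]
eef_rot: [0.001, 0.679, 0.735, -0.0]
wrist_force: [-6.7, -2.1, 16.4]
opening: 0.999
grasp_force: 8.0
```

```bash
python3 look.py -.045
```

```text
scene x -0.0336 z 0.0667 yaw 0.09 deg res 0.0008 n 1395
   y ends [-0.0844 -0.0826 -0.0817  0.0701  0.0743  0.0784]
side x -0.0353 z 0.0657 yaw 0.19 deg res 0.0011 n 1013
   y ends [-0.0794 -0.0744 -0.0705  0.0807  0.0826  0.0844]
14.2 [0.5606 0.0412 0.1229] [ 6.000e-04  6.785e-01  7.346e-01 -0.000e+00] [-6.1 -2.1 15.6]
tcp in mark frame -0.0486 0.0026
```

On the last re-grip the roller rolled off bar 2's crown by itself, so I can't be sure the crown got full load. I'll roll it back over bar 2 under pressure, then forward again.

Request:
{"api": "servo_tool", "payload": {"series": "-1 0 0 -0.001 0 0 0;-1 0 0 -0.003 0 0 0;-1 0 0 -0.007 0 0 0;-1 0.014 0.001 -0.007 0 0 0;-1 0.027 0.002 -0.007 0 0 0;-1 0.027 0.002 -0.005 0 0 0;-1 0.027 0.002 -0.003 0 0 0;-1 0.027 0.002 -0.002 0 0 0;-1 0.027 0.002 -0.001 0 0 0;-1 0.027 0.002 -0.0005 0 0 0;-1 0.027 0.002 -0.0005 0 0 0"}}

```text
time_s: 15.12
eef_pos: [0.5602, 0.068, 0.123]
eef_rot: [0.0, 0.679, 0.735, -0.0]
wrist_force: [-7.1, 0.5, 15.7]
opening: 0.995
grasp_force: 7.9
```

```bash
python3 look.py -.035
```

```text
scene x -0.0341 z 0.0667 yaw 0.05 deg res 0.0008 n 1187
   y ends [-0.0839 -0.0826 -0.0815  0.0692  0.0737  0.0795]
side x -0.0359 z 0.0657 yaw 0.17 deg res 0.0011 n 1148
   y ends [-0.0776 -0.0751 -0.0717  0.0804  0.082   0.0836]
15.2167 [0.5602 0.068  0.123 ] [ 2.000e-04  6.785e-01  7.346e-01 -1.000e-04] [-7.7  0.5 15.9]
tcp in mark frame -0.0218 0.0009
```

Request:
{"api": "servo_tool", "payload": {"series": "-1 -0.003 -0.0003 0.0002 0 0 0;-1 -0.006 -0.0006 0.0002 0 0 0;-1 -0.009 -0.0008 0.0002 0 0 0;-1 -0.012 -0.001 0.0002 0 0 0;-1 -0.015 -0.001 0.0002 0 0 0;-1 -0.018 -0.001 0.0002 0 0 0;-1 -0.021 -0.001 0.0002 0 0 0;-1 -0.024 -0.001 0.0002 0 0 0;-1 -0.027 -0.001 0.0002 0 0 0;-1 -0.03 -0.001 0.0002 0 0 0;-1 -0.032 -0.001 0.0002 0 0 0;-1 -0.032 -0.001 0.0002 0 0 0"}}

```text
time_s: 16.22
eef_pos: [0.5627, 0.0351, 0.1236]
eef_rot: [0.001, 0.679, 0.734, 0.0]
wrist_force: [-5.5, -0.8, 19.2]
opening: 0.997
grasp_force: 9.0
```

Request:
{"api": "servo_tool", "payload": {"series": "-1 -0.002 0 0 0 0 0;-1 -0.004 -0.0002 0 0 0 0;-1 -0.006 -0.0003 0 0 0 0;-1 -0.008 -0.0004 0 0 0 0;-1 -0.01 -0.0004 0 0 0 0;-1 -0.011 -0.0005 0 0 0 0;-1 -0.012 -0.0005 0 0 0 0;-1 -0.012 -0.0005 0 0 0 0"}}

```text
time_s: 16.88
eef_pos: [0.5637, 0.0233, 0.1235]
eef_rot: [0.002, 0.679, 0.734, 0.001]
wrist_force: [-2.5, -0.4, 15.5]
opening: 1.002
grasp_force: 7.7
```

```bash
python3 look.py -.055
```

```text
scene x -0.0565 z 0.0668 yaw -0.05 deg res 0.0008 n 1364
   y ends [-0.0841 -0.0826 -0.0814  0.0702  0.0743  0.0787]
side x -0.0582 z 0.0655 yaw 0.34 deg res 0.0012 n 1053
   y ends [-0.0792 -0.0748 -0.0705  0.0805  0.0821  0.0845]
16.9833 [0.5636 0.0234 0.1235] [1.600e-03 6.787e-01 7.344e-01 7.000e-04] [-2.3  0.8 15.1]
tcp in mark frame -0.0666 0.001
```

Over bar 2 now. Bearing down to about 20 N and rolling to and fro across the crown, then forward.

Request:
{"api": "servo_tool", "payload": {"series": "-1 0 0 0.0004 0 0 0;-1 -0.002 -0.0002 0.0006 0 0 0;-1 -0.004 -0.0003 0.0008 0 0 0;-1 -0.005 -0.0003 0.0008 0 0 0;-1 -0.003 -0.0003 0.0008 0 0 0;-1 0 -0.0003 0.0008 0 0 0;-1 0.003 -0.0003 0.0008 0 0 0;-1 0.003 -0.0003 0.0008 0 0 0"}}

```text
time_s: 17.65
eef_pos: [0.5634, 0.0266, 0.1235]
eef_rot: [0.002, 0.679, 0.735, 0.001]
wrist_force: [-2.5, -0.4, 19.1]
opening: 1.003
grasp_force: 10.0
```

Request:
{"api": "servo_tool", "payload": {"series": "-1 0.003 -0.0002 -0.0003 0 0 0.1;-1 0.006 -0.0004 -0.0003 0 0 0.1;-1 0.009 -0.0006 -0.0003 0 0 0.2;-1 0.012 -0.0008 -0.0004 0 0 0.2;-1 0.015 -0.001 -0.0005 0 0 0.2;-1 0.018 -0.001 -0.0005 0 0 0.3;-1 0.021 -0.001 -0.0005 0 0 0.3;-1 0.024 -0.001 -0.0005 0 0 0.3;-1 0.027 -0.001 -0.0005 0 0 0.3;-1 0.03 -0.001 -0.0005 0 0 0.3;-1 0.032 -0.001 -0.0005 0 0 0.3"}}

```text
time_s: 18.57
eef_pos: [0.5606, 0.0586, 0.1236]
eef_rot: [0.002, 0.681, 0.733, 0.002]
wrist_force: [-0.1, -0.3, 13.8]
opening: 1.001
grasp_force: 6.8
```

```bash
python3 look.py -.04
```

```text
scene x -0.0386 z 0.0668 yaw 0.11 deg res 0.0008 n 1235
   y ends [-0.0838 -0.0826 -0.0812  0.0699  0.0745  0.0793]
side x -0.0402 z 0.0657 yaw 0.21 deg res 0.0011 n 1129
   y ends [-0.079  -0.0757 -0.0707  0.0806  0.0823  0.0851]
18.6667 [0.5606 0.0587 0.1236] [0.0023 0.6806 0.7327 0.0017] [ 2.   1.2 14.2]
tcp in mark frame -0.0311 0.0013
```

Request:
{"api": "servo_tool", "payload": {"series": "-1 0.003 0 0 0 0 0.1;-1 0.006 0 0.0001 0 0 0.1;-1 0.008 0 0.0001 0 0 0.1;-1 0.008 0 -0.001 0 0 0.1;-1 0.008 0 -0.003 0 0 0;-1 0.008 0 -0.007 0 0 -0.2;-1 -0.007 0 -0.007 0 0 -0.4;-1 -0.019 0 -0.007 0 0 -0.5;-1 -0.019 0 -0.007 0 0 -0.5"}}

```text
time_s: 19.42
eef_pos: [0.5594, 0.0381, 0.1275]
eef_rot: [-0.0, 0.678, 0.735, -0.0]
wrist_force: [-0.2, -0.2, 0.2]
opening: 0.996
grasp_force: 0.0
```

```bash
python3 look.py -.035
```

```text
scene x -0.0345 z 0.0667 yaw 0.06 deg res 0.0008 n 1423
   y ends [-0.0848 -0.0825 -0.0814  0.0705  0.0747  0.0789]
side x -0.0363 z 0.0657 yaw 0.11 deg res 0.0012 n 1025
   y ends [-0.0774 -0.0748 -0.0709  0.0814  0.0828  0.0842]
19.5167 [0.5591 0.0396 0.1274] [-4.000e-04  6.781e-01  7.350e-01 -2.000e-04] [-0.1 -0.  -0.3]
tcp in mark frame -0.05 0.0043
```

Request:
{"api": "servo_tool", "payload": {"series": "-1 0 0.003 0.002 0 0 0;-1 0 0.003 0.0035 0 0 0;-1 0 0.003 0.0045 0 0 0;-1 0 0.003 0.0055 0 0 0;-1 0 0.003 0.006 0 0 0;-1 0.002 0.0027 0.0063 0 0 0;-1 0.005 0.0024 0.0063 0 0 0;-1 0.008 0.0022 0.0063 0 0 0.1;-1 0.011 0.002 0.0063 0 0 0.1;-1 0.014 0.002 0.0063 0 0 0.2;-1 0.017 0.002 0.0063 0 0 0.2;-1 0.019 0.002 0.0063 0 0 0.2"}}

```text
time_s: 20.52
eef_pos: [0.561, 0.0597, 0.1237]
eef_rot: [0.001, 0.678, 0.735, 0.001]
wrist_force: [-2.3, -0.1, 13.3]
opening: 1.002
grasp_force: 6.8
```

Request:
{"api": "servo_tool", "payload": {"series": "-1 0.003 0 -0.0002 0 0 0;-1 0.006 -0.0002 -0.0002 0 0 0;-1 0.009 -0.0004 -0.0002 0 0 0;-1 0.012 -0.0005 -0.0002 0 0 0;-1 0.015 -0.0006 -0.0002 0 0 0;-1 0.018 -0.0007 -0.0002 0 0 0;-1 0.021 -0.0008 -0.0002 0 0 0;-1 0.024 -0.0009 -0.0002 0 0 0;-1 0.027 -0.001 -0.0002 0 0 0;-1 0.029 -0.001 -0.0001 0 0 0;-1 0.03 -0.001 0 0 0 0;-1 0.03 -0.001 0 0 0 0"}}

```text
time_s: 21.52
eef_pos: [0.5583, 0.0897, 0.1235]
eef_rot: [0.002, 0.678, 0.735, 0.001]
wrist_force: [2.0, 0.6, 9.6]
opening: 1.0
grasp_force: 4.6
```

```bash
python3 look.py -.011
```

```text
scene x -0.0099 z 0.0667 yaw -0.05 deg res 0.0008 n 1210
   y ends [-0.0843 -0.0824 -0.0813  0.0692  0.0737  0.0794]
side x -0.0114 z 0.0656 yaw 0.16 deg res 0.0012 n 1122
   y ends [-0.0782 -0.0751 -0.0711  0.0809  0.0824  0.0853]
21.6167 [0.5583 0.0896 0.1235] [0.0016 0.6784 0.7347 0.0015] [0.8 0.2 9.7]
tcp in mark frame -0.0002 0.0011
```

Request:
{"api": "servo_tool", "payload": {"series": "-1 0 0 -0.001 0 0 0;-1 0 0 -0.003 0 0 0;-1 0 0 -0.007 0 0 0;-1 -0.01 0.0005 -0.007 0 0 0;-1 -0.021 0.001 -0.007 0 0 0;-1 -0.021 0.001 -0.005 0 0 0;-1 -0.021 0.001 -0.003 0 0 0;-1 -0.021 0.001 -0.002 0 0 0;-1 -0.021 0.001 -0.001 0 0 0;-1 -0.021 0.001 -0.0005 0 0 0;-1 -0.021 0.001 0 0 0 0;-1 -0.021 0.001 0 0 0 0"}}

```text
time_s: 22.62
eef_pos: [0.5593, 0.068, 0.1233]
eef_rot: [0.0, 0.679, 0.734, -0.0]
wrist_force: [-7.6, -1.8, 15.3]
opening: 1.002
grasp_force: 8.1
```

Request:
{"api": "servo_tool", "payload": {"series": "-1 0.002 0 0 0 0 0;-1 0.004 -0.0002 0 0 0 0;-1 0.006 -0.0004 0 0 0 0;-1 0.008 -0.0005 0 0 0 0;-1 0.01 -0.0006 0 0 0 0;-1 0.012 -0.0007 0 0 0 0;-1 0.014 -0.0008 0 0 0 0;-1 0.016 -0.0009 0 0 0 0;-1 0.017 -0.001 0 0 0 0;-1 0.018 -0.001 0 0 0 0;-1 0.018 -0.001 0 0 0 0"}}

```text
time_s: 23.53
eef_pos: [0.5575, 0.0863, 0.1236]
eef_rot: [0.001, 0.679, 0.734, 0.001]
wrist_force: [-3.9, -0.4, 15.9]
opening: 1.0
grasp_force: 7.9
```

```bash
python3 look.py -.002
```

```text
scene x -0.0004 z 0.0668 yaw 0.24 deg res 0.0007 n 1343
   y ends [-0.0847 -0.0825 -0.0813  0.0702  0.0738  0.0785]
side x -0.0019 z 0.0656 yaw 0.13 deg res 0.0012 n 1062
   y ends [-0.0777 -0.0742 -0.0703  0.0809  0.0823  0.0856]
23.6333 [0.5575 0.0863 0.1237] [6.000e-04 6.787e-01 7.344e-01 6.000e-04] [-3.9 -0.4 16. ]
tcp in mark frame -0.0034 0.0021
```

Request:
{"api": "servo_tool", "payload": {"series": "-1 0.001 0 0 0 0 0.1;-1 0.002 -0.0002 0 0 0 0.3;-1 0.002 -0.0003 0 0 0 0.3;-1 0.002 -0.0003 -0.0005 0 0 0.3;-1 0.002 -0.0003 -0.001 0 0 0.3;-1 0.002 -0.0003 -0.002 0 0 0.3;-1 0.002 -0.0003 -0.003 0 0 0.3;-1 0.002 -0.0003 -0.005 0 0 0.3;-1 0.002 -0.0003 -0.015 0 0 0.3;-1 0.002 -0.0003 -0.04 0 0 0.3;-1 0.002 -0.0003 -0.06 0 0 0.3;-1 0.002 -0.0003 -0.08 0 0 0.3"}}

```text
time_s: 24.63
eef_pos: [0.5561, 0.0881, 0.2029]
eef_rot: [-0.0, 0.681, 0.733, -0.0]
wrist_force: [0.9, -0.0, 0.4]
opening: 1.003
grasp_force: 0.0
```

Request:
{"api": "servo_tool", "payload": {"series": "-1 -0.04 0 -0.03 0 0 0;-1 -0.08 0 -0.06 0 0 0;-1 -0.12 0 -0.06 0 0 0;-1 -0.16 0 -0.06 0 0 0;-1 -0.2 0 -0.06 0 0 0;-1 -0.24 0 -0.06 0 0 0;-1 -0.24 0 -0.06 0 0 0"}}

```text
time_s: 25.22
eef_pos: [0.5738, -0.1575, 0.2623]
eef_rot: [0.001, 0.682, 0.731, -0.001]
wrist_force: [-0.0, 0.6, -0.1]
opening: 1.003
grasp_force: 0.0
```

```bash
python3 look.py 0 d_; python3 -c "
import cv2
a=cv2.imread('pics/d_scene.png')[130:300,130:370];b=cv2.imread('pics/d_side.png')[130:270,180:350]
f=lambda i:cv2.resize(i,(400,300),interpolation=cv2.INTER_CUBIC)
cv2.imwrite('pics/dcrop.png',cv2.hconcat([f(a),f(b)]))"
```

```text
scene x 0.0007 z 0.0668 yaw 0.08 deg res 0.0008 n 1477
   y ends [-0.0847 -0.0825 -0.0812  0.0706  0.0741  0.0791]
side x -0.0010 z 0.0657 yaw 0.36 deg res 0.0011 n 1169
   y ends [-0.0781 -0.0738 -0.071   0.0802  0.0823  0.0846]
25.3167 [ 0.5736 -0.1535  0.2617] [-1.000e-04  6.821e-01  7.313e-01 -0.000e+00] [ 0.3 -0.5 -0.1]
tcp in mark frame -0.2436 0.0052
```

View pics/dcrop.png

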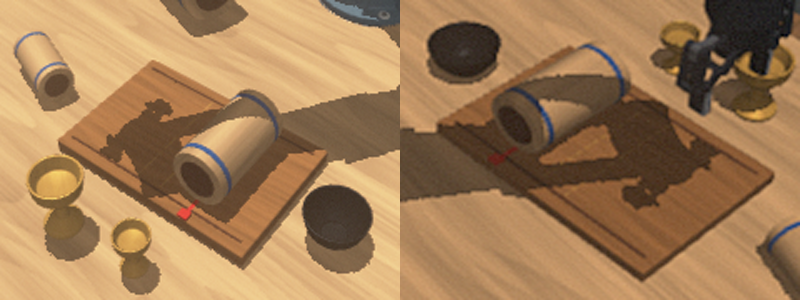

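The roller stands on the line (scene crop 225,150), the bars look flush, and the cups and bowl are untouched. One numeric check of bar height from depth before handing in.

```bash
python3 - <<'E'
from look import *
def prof(c,nm):
    P=cloud(c);L=np.stack([(P[...,:2]-MID)@x,(P[...,:2]-MID)@y,P[...,2]],-1)
    s=(abs(L[...,1])<.085)&(abs(L[...,2]-.022)<.01)
    b=np.arange(-.120,-.036,.004)
    print(nm,[(round(float(a+.002)*1e3),round(float(np.mean(L[...,2][s&(L[...,0]>=a)&(L[...,0]<a+.004)]))*1e3,2) if (s&(L[...,0]>=a)&(L[...,0]<a+.004)).sum()>5 else None) for a in b])
c0=pickle.load(open("scene.pkl","rb"));prof(c0,"start scene")
for n in("scene","side","wrist"): prof(cam(n),n)
E
```

```text
start scene [(-118, 21.97), (-114, 21.84), (-110, 22.83), (-106, 24.84), (-102, 25.8), (-98, 24.48), (-94, 22.89), (-90, 22.18), (-86, 22.01), (-82, 21.73), (-78, 22.02), (-74, 22.04), (-70, 21.92), (-66, 23.2), (-62, 24.97), (-58, 24.63), (-54, 22.85), (-50, 21.64), (-46, 22.26), (-42, 22.07), (-38, 22.13)]
scene [(-118, 22.29), (-114, 21.82), (-110, 22.06), (-106, 22.05), (-102, 22.3), (-98, 22.25), (-94, 21.66), (-90, 22.14), (-86, 21.81), (-82, 22.16), (-78, 22.49), (-74, 21.38), (-70, 22.16), (-66, 21.84), (-62, 22.51), (-58, 21.81), (-54, 22.1), (-50, 21.92), (-46, None), (-42, 21.81), (-38, 21.52)]
side [(-118, 20.98), (-114, 20.93), (-110, 21.22), (-106, 20.92), (-102, 21.02), (-98, 20.43), (-94, 20.9), (-90, 21.11), (-86, 20.49), (-82, 20.64), (-78, 21.02), (-74, 20.88), (-70, 21.07), (-66, 21.03), (-62, 20.86), (-58, 21.08), (-54, 20.84), (-50, 21.2), (-46, 20.69), (-42, 20.91), (-38, 20.91)]
wrist [(-118, 20.95), (-114, 20.92), (-110, 20.99), (-106, 20.95), (-102, 21.04), (-98, 20.92), (-94, 20.92), (-90, 20.91), (-86, 20.93), (-82, 20.84), (-78, 20.94), (-74, 20.87), (-70, 20.94), (-66, 20.86), (-62, 20.86), (-58, 20.93), (-54, 20.87), (-50, 20.89), (-46, 20.83), (-42, None), (-38, None)]
```

The bars stood 3–4 mm proud at the start and are now flush within about 0.1 mm (wrist view). Handing in.

```bash
python3 -c "
from bench import ctrl
print(ctrl.hand_in())"
```

```text
the job is handed in; nothing more can be done
None
```

The job is handed in: by depth reading both press bars are flush with the board, and the roller stands still within about 1 mm of the red line and about 0.2° of square; the highest force I read was about 22 N (sampled only at the end of each move), and after one re-grip the roller rolled ahead by itself, so I rolled it back over bar 2 before finishing.

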